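Sweep the key bars off the sorting board into the bin

ROBOT

A 6-joint arm with a two-finger parallel gripper is mounted at the origin on the work surface. World frame = base frame: x ahead of the robot, y to its left, z up, the work surface at z = 0. Lengths are in m, angles in rad, forces in N, time in s.
With the tool pointing down it reaches from about 0.425 to 0.95 m from the base axis. Payload 14.7 kg.
Tool frame: the origin (TCP) lies at the very end of the fingers, on their centre line; the grasp point (between the pads) lies 19 mm behind it; x points along the fingers, y is the direction in which the jaws open and shut, and the axes are right-handed (so a half turn about x gives the same grasp; the last joint's range is limited). The gripper opens to 85 mm and grips with 20 to 120 N. Pads are 22 mm wide; open, the fingers measure 114 mm over their backs; the gripper's body (76 mm by 85 mm) begins 54 mm behind the grasp point. The pads swing forward as they close: fully open they stand 13 mm farther back than shut.
Start: joints at [-1.216, 0.48, 1.596, -0, 1.065, -0.047], TCP at [0.254, -0.598, 0.231] pointing down, gripper open.
Joint ranges: [-2.75, 2.75], [-0.82, 2.05], [0.23, 2.67], [-1.56, 4.7], [0.09, 2.69], [-2.92, 2.92]. Speed limits (rad/s): [1.89, 1.89, 2.39, 3.01, 3.01, 3.01].

INTERFACE

Orientations are given as a rotation vector (axis times angle).
In Python, from cell import ctrl gives the robot as it stands. Calls block until the motion is done:
- ctrl.move_pose(position, orientation): joint-space move of the TCP to a pose.
- ctrl.move_linear(position, attitude=None, max_speed=0.15): straight line of the TCP; attitude=None keeps the orientation; max_speed is the mean speed in m/s.
- ctrl.move_j(angles): joint-space move.
- ctrl.move_gripper(opening, newtons=None): finger opening in m; newtons is the grip in N (None keeps the last); returns when the fingers have stopped.
- ctrl.dwell(seconds).
- ctrl.ik(position, orientation): joint angles nearest the present ones, or None.
- ctrl.read_state(): the state.
- ctrl.read_camera(name): name is "scene" or "top" or "wrist"; returns (picture, depth): 400x640x3 uint8, red, green, blue; 400x640 float32, m along the optical axis (not along the pixel's ray), 0 where there is no reading.
- ctrl.calibration(name): a dict with "intrinsics" (3x3 intrinsics, pixels), "extrinsics" (4x4, takes a point from camera to world coordinates). Camera axes: x right, y down, z forward; pixel columns grow to the right and rows downward; lengths in m; the calibration is good to about 2 mm. A picture is of the moment at which its call begins: read the wrist's pose just before it. calibration takes no time and is no camera call; for the wrist camera it gives the pose at the moment of the call.
A pose or a line that the arm cannot do raises ctrl.IKError and nothing moves.
- ctrl.sign_off(): hands the job in, once; it reports no verdict.
The state is a dict: "t": time; "joint_positions": joint angles; "joint_velocities": joint speeds; "effort": joint torques, N m; "eef_pos": TCP position; "eef_rot": TCP orientation; "force": force on the tool from outside, world axes, zero at the start; "wrist_torque": the same for the moment, N m; "gripper_width": finger opening in m.
Only numpy, scipy, OpenCV 4.12 (cv2) and the standard library are available. Lean on these libraries where they do the work, as an engineer would, in place of code of your own. Each camera call takes 0.05 s, during which the arm holds its last target.

TASK

Use the fingertips to sweep all four flat steel key bars along the sorting board and off its open end into the empty, undivided blue bin. Push them, do not pick up or lift any of them, and leave the other parts, which stand along the middle of the board, upright where they are.

Things in the scene. Friction and masses are not known exactly. Their poses are not given: they have to be found in the camera images.
- board: raised plywood sorting board, 260 (its x) x 320 (its y) mm; its flat top is 80 mm above the bench. Origin: centre of its footprint, at bench height. Aluminium rails 10 mm wide, standing 12 mm above the top, run along the two long edges at x = -125 and +125 mm; the two ends, at y = -160 and +160 mm, are open edges without a rail. Fixed; its place and yaw vary
- bin: the blue bin to fill: open, undivided and empty, 260 (its x) x 120 (its y) x 68 mm high, walls and floor 4 mm. It is tucked 5 mm under one of the board's two open ends (which end varies; centre 215 mm from the board's centre along the board's y), rim 2 mm under the board's 10 mm thick sheet, so that what slides off that end drops in. Origin: centre of its underside; axes parallel to the board's. Fixed
- divided_bin: the other blue bin, same size, with two dividers and small parts already in its compartments, tucked under the opposite open end. Not to be filled. Origin: centre of its underside. Fixed
- key1_mid (a point): flat key bar 1 of 4: plain dark steel bar, 48 (its x) x 16 (its y) x 12 mm high, about 50 to 100 g, lying flat on the board at any yaw; the point is its centre. Two bars lie between the front rail and the standing parts (about 75 mm from the board's middle line), two between the standing parts and the back rail, one towards each end
- key2_mid (a point): flat key bar 2 of 4: plain dark steel bar, 48 (its x) x 16 (its y) x 12 mm high, about 50 to 100 g, lying flat on the board at any yaw; the point is its centre. Two bars lie between the front rail and the standing parts (about 75 mm from the board's middle line), two between the standing parts and the back rail, one towards each end
- key3_mid (a point): flat key bar 3 of 4: plain dark steel bar, 48 (its x) x 16 (its y) x 12 mm high, about 50 to 100 g, lying flat on the board at any yaw; the point is its centre. Two bars lie between the front rail and the standing parts (about 75 mm from the board's middle line), two between the standing parts and the back rail, one towards each end
- key4_mid (a point): flat key bar 4 of 4: plain dark steel bar, 48 (its x) x 16 (its y) x 12 mm high, about 50 to 100 g, lying flat on the board at any yaw; the point is its centre. Two bars lie between the front rail and the standing parts (about 75 mm from the board's middle line), two between the standing parts and the back rail, one towards each end
- stub: stepped round steel shaft stub, 30 mm diameter, 42 mm tall. Loose; stands on the board's middle line (its x = 0, within 4 mm), among the key bars, to be left standing in place. Origin: centre of its underside
- bolt: hexagon bolt standing on its head, head 35 mm across corners, 44 mm tall. Loose; stands on the board's middle line (its x = 0, within 4 mm), among the key bars, to be left standing in place. Origin: centre of its underside
- bracket: small angle bracket, foot 30 x 36 mm, upright leaf 40 mm tall. Loose; stands on the board's middle line (its x = 0, within 4 mm), among the key bars, to be left standing in place. Origin: centre of its underside
Not all that is in view belongs to the job. Leave any white or yellow look-alike of the part that bears key3_mid alone.

How it is judged:
At the end, for the whole second after the job is handed in: The centres of all four key bars are inside the undivided bin, below its rim (under 66 mm above the bench); the stub, bolt and bracket are within 20 mm of where they began and upright within 0.3 rad (x of key1_mid in the frame of bin between -0.128 and 0.128 m and y of key1_mid in the frame of bin between -0.058 and 0.058 m and height (world z) of each of key1_mid, key2_mid, key3_mid, key4_mid below 0.066 m and x of key2_mid in the frame of bin between -0.128 and 0.128 m and y of key2_mid in the frame of bin between -0.058 and 0.058 m and x of key3_mid in the frame of bin between -0.128 and 0.128 m and y of key3_mid in the frame of bin between -0.058 and 0.058 m and x of key4_mid in the frame of bin between -0.128 and 0.128 m and y of key4_mid in the frame of bin between -0.058 and 0.058 m and distance of each of stub, bolt, bracket from where it was at the start of the episode below 0.02 m and angle between each of stub, bolt, bracket's own z axis and vertical below 0.3 rad); the robot touches nothing.
It fails at once if a key bar is lifted (its centre more than 20 mm above where it lies on the board) (height (world z) of any of key1_mid, key2_mid, key3_mid, key4_mid above 0.106 m).
It fails at once if a standing part on the board is pushed 20 mm or more, or tipped by 0.3 rad (not (distance of each of stub, bolt, bracket from where it was at the start of the episode below 0.02 m and angle between each of stub, bolt, bracket's own z axis and vertical below 0.3 rad)).
It also fails if it takes over 72 s, if anything falls off the work surface, if the arm or the gripper's body presses on something with over 40 N, if the wrist force passes 120 N, or if a joint passes its speed limit or range.

## Working session

There is one attempt and no reset: what is moved stays moved. The work goes in short steps, each a Python script; the robot and the scene stay as the last script left them, time stands still between calls to the robot, and variables do not carry over. Pictures are saved under pics/ and viewed, and the job is handed in when it is done.

```bash
ls; mkdir -p pics
python3 - <<'E'
from cell import ctrl
import cv2,numpy as np
for n in ("top","scene"):
    p,d=ctrl.read_camera(n); c=ctrl.calibration(n)
    np.savez(f"pics/{n}0.npz",p=p,d=d,K=c["intrinsics"],T=c["extrinsics"])
    cv2.imwrite(f"pics/{n}0.png",p[:,:,::-1]); print(n,c["intrinsics"],c["extrinsics"])
s=ctrl.read_state();print(s["t"],s["eef_rot"],s["eef_pos"],s["force"])
E
```

```text
pics
top [[420.17976663   0.         320.4495462 ]
 [  0.         420.17976663 203.14653038]
 [  0.           0.           1.        ]] [[-0.02931269 -0.99393589  0.10598217  0.39819517]
 [-0.99952826  0.03011856  0.00601103 -0.04597949]
 [-0.00916661 -0.10575598 -0.99434986  1.04558111]
 [ 0.          0.          0.          1.        ]]
scene [[361.25133572   0.         314.2716283 ]
 [  0.         361.25133572 197.19905492]
 [  0.           0.           1.        ]] [[-0.1709125   0.56992135 -0.80372792  1.18600559]
 [ 0.98515648  0.08561146 -0.14878637  0.07840627]
 [-0.01598821 -0.81722722 -0.57609378  0.58476441]
 [ 0.          0.          0.          1.        ]]
0.1 [ 2.00083371  0.40858715 -2.00119424] [ 0.25407589 -0.59786845  0.23074426] [ 0.40441241 -0.43600471  0.20809184]
```

View pics/top0.png

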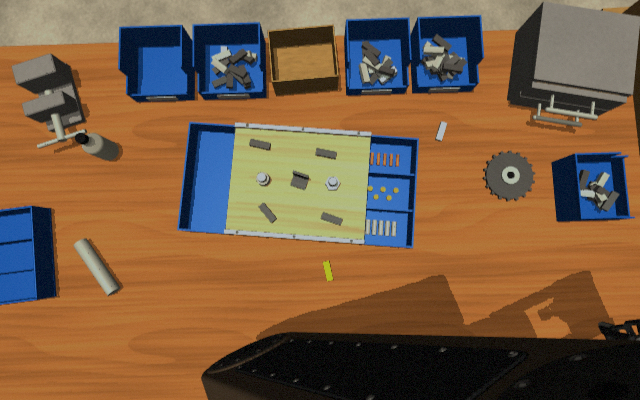

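View pics/scene0.png

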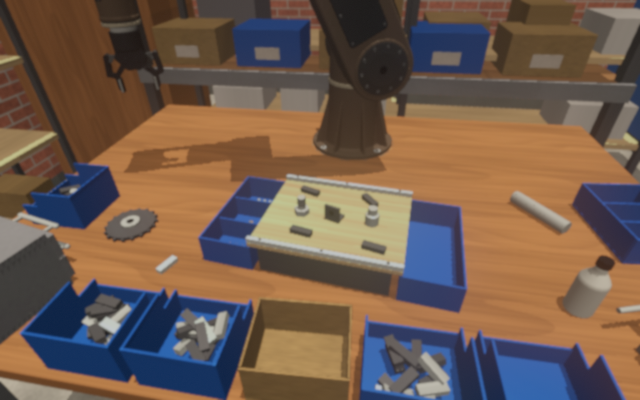

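The undivided empty bin is at the left end of the board in the top view, centred near (207,180), so sweeps go to image left. There are four dark bars on the board, at (260,144), (326,153), (267,212) and (331,218). Two look-alikes lie off the board on the bench: a white one at (441,131) and a yellow one at (328,271). Neither fits, because the key bars are dark steel and lie on the board. Next I'll localise the bars and confirm them with an enlarged crop.

```bash
cat > h.py <<'E'
import numpy as np,cv2
def ray(K,T,uv,z):
    uv=np.atleast_2d(np.float64(uv)); d=np.c_[(uv-[K[0,2],K[1,2]])/[K[0,0],K[1,1]],np.ones(len(uv))]@T[:3,:3].T
    o=T[:3,3]; return o+d*((z-o[2])/d[:,2])[:,None]
def board(p,K,T):
    hsv=cv2.cvtColor(p,cv2.COLOR_RGB2HSV)
    m=cv2.inRange(hsv,(20,50,110),(35,150,255)); m[:,:150]=0;m[:,430:]=0;m[:100]=0;m[260:]=0
    m=cv2.morphologyEx(m,cv2.MORPH_OPEN,np.ones((3,3)))
    c=max(cv2.findContours(m,0,2)[0],key=cv2.contourArea)
    r=cv2.minAreaRect(np.float32(ray(K,T,c[:,0],0.08)[:,:2])); return m,c,r
def bars(p,K,T,bc):
    g=cv2.cvtColor(p,cv2.COLOR_RGB2GRAY); hull=cv2.convexHull(bc); mk=np.zeros_like(g); cv2.fillConvexPoly(mk,hull,255)
    mk=cv2.erode(mk,np.ones((5,5)))
    d=((g<105)&(mk>0)).astype(np.uint8)
    out=[]
    for c in cv2.findContours(d,0,1)[0]:
        if cv2.contourArea(c)<25: continue
        w=np.float32(ray(K,T,c[:,0],0.09)[:,:2]); r=cv2.minAreaRect(w); b=cv2.boxPoints(r)
        e=b[1]-b[0]; f=b[2]-b[1]; l=e if np.hypot(*e)>np.hypot(*f) else f
        out.append((c[:,0].mean(0),np.array(r[0]),r[1],np.degrees(np.arctan2(l[1],l[0]))))
    return out
E
python3 - <<'E'
from h import *
z=np.load("pics/top0.npz");p,d,K,T=z["p"],z["d"],z["K"],z["T"]
m,c,r=board(p,K,T);print(r,cv2.boxPoints(r))
for b in bars(p,K,T,c): print(*b)
# depth based board height
v,u=np.where(m>0);dd=d[v,u];D=np.c_[(u-K[0,2])/K[0,0],(v-K[1,2])/K[1,1],np.ones(len(u))]*dd[:,None]
W=D@T[:3,:3].T+T[:3,3];print(np.percentile(W[:,2],[5,25,50,75,95]))
cv2.imwrite("pics/crop0.png",cv2.resize(p[110:260,170:430],None,fx=3,fy=3,interpolation=2)[:,:,::-1])
E
```

```text
((0.551633358001709, 0.009112879633903503), (0.31869155168533325, 0.240439310669899), 84.01800537109375) [[ 0.415462   -0.13683641]
 [ 0.654592   -0.16189402]
 [ 0.6878047   0.15506217]
 [ 0.44867474  0.18011978]]
[331.27659574 218.42553191] [ 0.46436071 -0.06478112] (0.04680192098021507, 0.015170929953455925) 69.82116
[267.6097561  212.46341463] [0.48216942 0.08097848] (0.046381741762161255, 0.016151187941432) 38.030342
[299.22222222 179.96296296] [0.55514681 0.00760173] (0.03829028457403183, 0.03378432244062424) 69.69306
[325.79591837 153.32653061] [ 0.61563569 -0.05578283] (0.04823901131749153, 0.016638342291116714) 76.6733
[260.  144.2] [0.64204329 0.09639634] (0.049991559237241745, 0.01665111631155014) 75.01898
[0.07722106 0.07885362 0.08002623 0.08121607 0.08306009]
```

View pics/crop0.png

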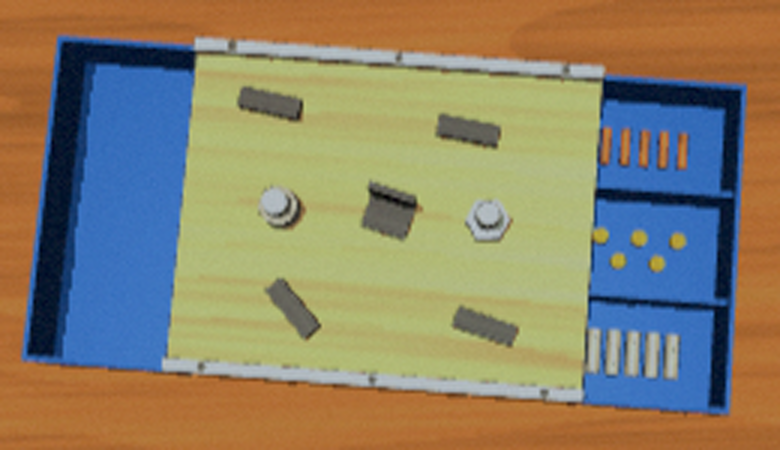

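The crop confirms four plain dark bars on the board. The white and yellow pieces are off it. The fitted board rectangle measures 240×319 mm at z=80 mm, which matches the spec. First sweep: the front bar nearest the bin, using nearly shut fingers with the jaws across the lane.

```bash
cat >> h.py <<'E'
from scipy.spatial.transform import Rotation as R
C=np.array([0.5516,0.0091]); a=np.radians(84.02); BY=np.array([np.cos(a),np.sin(a)]); BX=np.array([BY[1],-BY[0]])
def tob(w): w=np.asarray(w)-C; return np.array([w@BX,w@BY])
def tow(b,z): q=C+b[0]*BX+b[1]*BY; return np.array([q[0],q[1],z])
def orient(s):
    x=np.array([0,0,-1.]); y=s*np.r_[BX,0]; return R.from_matrix(np.c_[x,y,np.cross(x,y)]).as_rotvec()
def look(ctrl,n):
    p,d=ctrl.read_camera("top"); c=ctrl.calibration("top"); cv2.imwrite(f"pics/{n}.png",cv2.resize(p[60:280,120:480],None,fx=2,fy=2,interpolation=2)[:,:,::-1]); return p,c["intrinsics"],c["extrinsics"]
ZP=0.085
def sweep(ctrl,rv,x,y0,x1=None,y1=0.165):
    x1=x if x1 is None else x1
    ctrl.move_pose(tow((x,y0),0.165),rv); ctrl.move_linear(tow((x,y0),ZP),max_speed=0.1)
    s=ctrl.read_state(); print("down",s["eef_pos"],s["force"],s["gripper_width"])
    ctrl.move_linear(tow((x1,y1),ZP),max_speed=0.09)
    s=ctrl.read_state(); print("end",s["t"],s["force"])
    ctrl.move_linear(tow((x1,y1-0.01),0.165),max_speed=0.15)
E
python3 - <<'E'
from h import *
from cell import ctrl
for k in [(0.46436,-0.06478),(0.48217,0.08098),(0.61564,-0.05578),(0.64204,0.09640)]: print(tob(k))
for s in (1,-1): print(s,orient(s),ctrl.ik(tow((-.07,.03),.165),orient(s)),ctrl.ik(tow((-.07,-.13),.085),orient(s)))
E
```

```text
[-0.07906835 -0.08256675]
[-0.07654074  0.06425554]
[ 0.0704508  -0.05785517]
[0.08085283 0.0962471 ]
1 [ 1.28566585  1.15802511 -1.28566585] [ 3.27916518e-02  3.43698315e-01  2.03102341e+00 -4.44089210e-16
  7.66870927e-01  1.37162341e-01] [-2.99427483e-01  4.69875917e-01  2.10676516e+00 -4.44089210e-16
  5.64951572e-01 -1.95056794e-01]
-1 [-1.13197323  1.25674247  1.13197323] None None
```

Run:
```python
from h import *
from cell import ctrl
rv=orient(1)
ctrl.move_gripper(0.014)
sweep(ctrl,rv,-0.0765,0.015)
ctrl.move_pose(tow((0.0809,0.045),0.165),rv)
look(ctrl,"s1"); print(ctrl.read_state()["t"])
```

```text
down [0.47737419 0.03194713 0.08536163] [-0.38875222  0.18622383 -0.24663333] 0.014201695222892819
end 5.9333 [-1.11524788 -0.2797298  -0.1483652 ]
7.4583
```

View pics/s1.png

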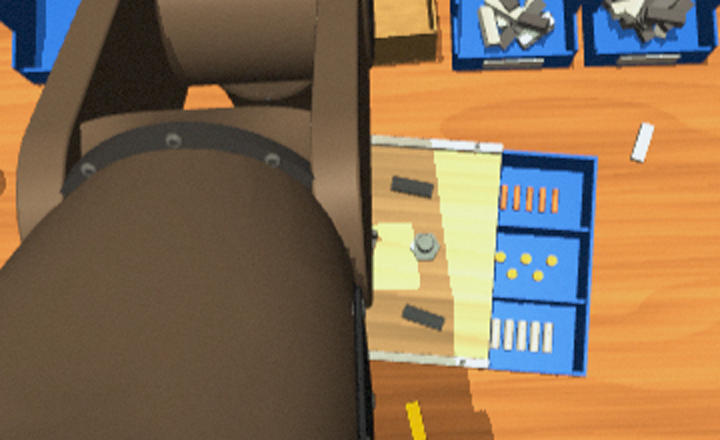

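The arm hides the bin from the top camera; the remaining two right-hand bars, at crop (412,187) and (423,317), have not moved. I'll check with the scene camera.

Run:
```python
from cell import ctrl
import cv2
p,d=ctrl.read_camera("scene"); cv2.imwrite("pics/s1b.png",cv2.resize(p[150:320,180:500],None,fx=2.5,fy=2.5,interpolation=2)[:,:,::-1])
```

```text
(no output)
```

View pics/s1b.png

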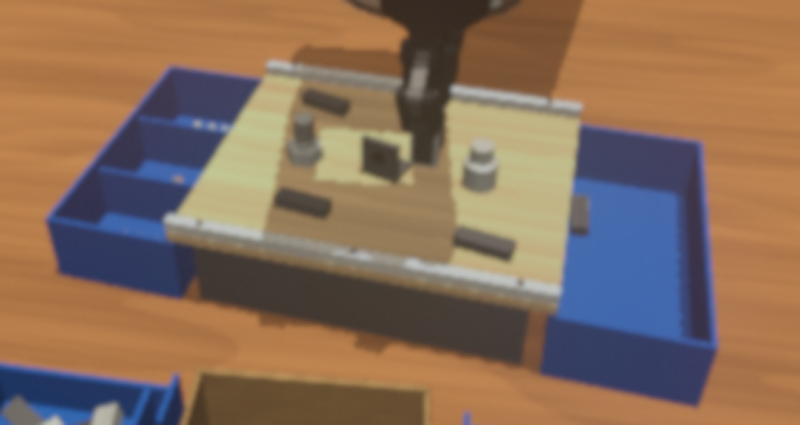

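Bar 1 is off the board and in the bin, at crop (580,215). The stub, bolt and bracket are undisturbed. Next is the back bar near the bin.

Run:
```python
from h import *
from cell import ctrl
rv=orient(1)
sweep(ctrl,rv,0.080,0.047)
ctrl.move_linear(tow((0.0,-0.02),0.19),max_speed=0.2)
p,d=ctrl.read_camera("scene"); cv2.imwrite("pics/s2b.png",cv2.resize(p[150:320,180:500],None,fx=2.5,fy=2.5,interpolation=2)[:,:,::-1])
print(ctrl.read_state()["t"])
```

```text
down [0.63651043 0.04748626 0.08553733] [-0.23704341  1.24435292 -0.1125824 ] 0.014495214357724811
end 10.1667 [-0.63139452 -0.04311585  0.22771571]
12.0167
```

View pics/s2b.png

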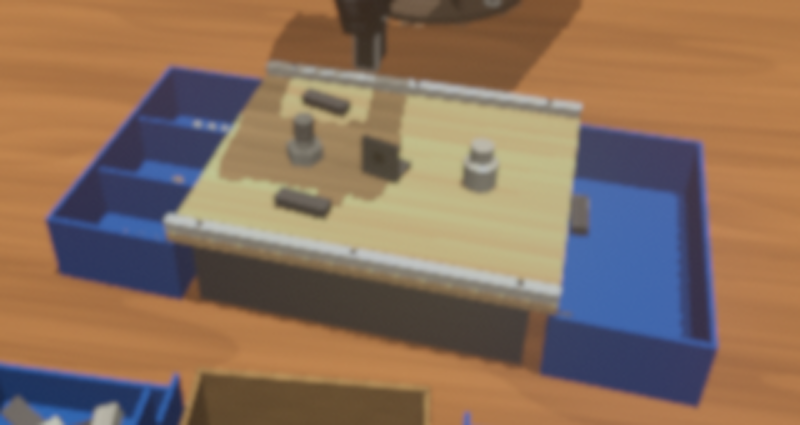

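Bar 2 has left the board and is hidden behind the board edge for now; I'll check it from the top at the end. Next is the front far bar, pausing halfway to check it hasn't drifted.

Run:
```python
from h import *
from cell import ctrl
rv=orient(1); x=-0.079
ctrl.move_pose(tow((x,-0.128),0.165),rv); ctrl.move_linear(tow((x,-0.128),ZP),max_speed=0.1)
print(ctrl.read_state()["force"])
ctrl.move_linear(tow((x,-0.01),ZP),max_speed=0.08)
p,d=ctrl.read_camera("scene"); cv2.imwrite("pics/s3b.png",cv2.resize(p[150:320,180:500],None,fx=2.5,fy=2.5,interpolation=2)[:,:,::-1])
p,d=ctrl.read_camera("wrist"); cv2.imwrite("pics/s3w.png",p[:,:,::-1])
print(ctrl.read_state()["t"],ctrl.read_state()["force"])
```

```text
[-0.19806294  0.20648083 -0.07716663]
15.2917 [-0.36291042 -0.92702422 -0.47653084]
```

View pics/s3b.png

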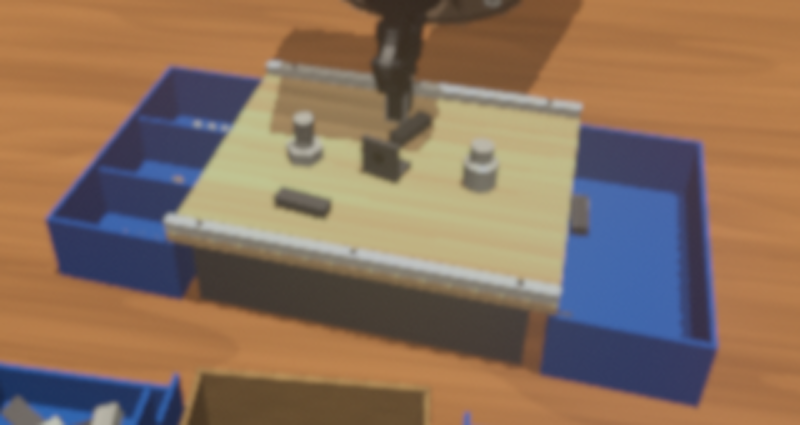

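View pics/s3w.png

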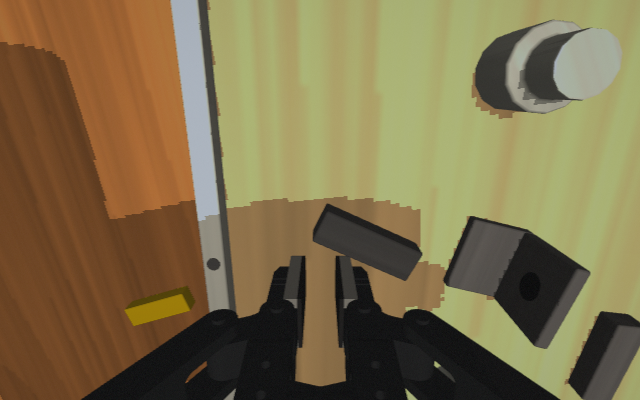

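The wrist view shows the bar has swung towards the middle: its centre is at (368,242), and its end at (410,270) is near the bracket foot at (447,285). I'll measure it, back off and push again nearer the middle.

Run:
```python
from h import *
from cell import ctrl
c=ctrl.calibration("wrist");K,T=c["intrinsics"],c["extrinsics"]
for n,uv,z in [("barTL",(328,205),.092),("barTR",(421,250),.092),("barBR",(405,280),.08),("barBL",(314,240),.08),("brk",(447,285),.081),("stub",(478,95),.081)]:
    print(n,tob(ray(K,T,uv,z)[0,:2]).round(4))
print(tob(ctrl.read_state()["eef_pos"][:2]))
```

```text
barTL [-0.0757  0.0266]
barTR [-0.0343  0.0054]
barBR [-0.0367 -0.0172]
barBL [-0.082   0.0048]
brk [-0.0159 -0.0194]
stub [-0.0139  0.0707]
[-0.07897266 -0.01032223]
```

Run:
```python
from h import *
from cell import ctrl
ctrl.move_linear(tow((-0.079,-0.045),ZP),max_speed=0.12)
ctrl.move_linear(tow((-0.054,-0.045),ZP),max_speed=0.1)
ctrl.move_linear(tow((-0.056,0.04),ZP),max_speed=0.07)
p,d=ctrl.read_camera("wrist"); cv2.imwrite("pics/s4w.png",p[:,:,::-1])
print(ctrl.read_state()["t"],ctrl.read_state()["force"])
```

```text
17.55 [ 0.24608521  0.90361863 -0.89799089]
```

View pics/s4w.png

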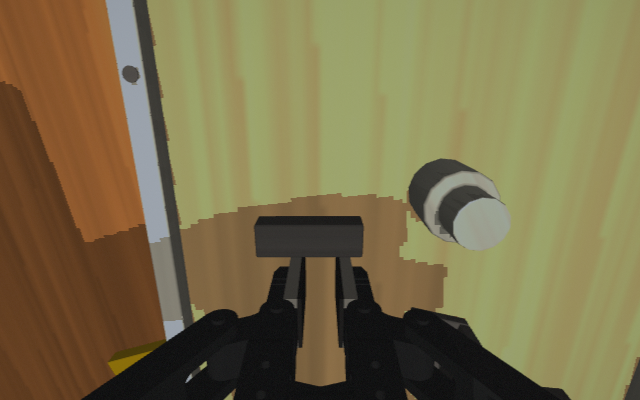

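The bar is now square across both fingertips, spanning (255–363, 237). It clears the stub base at (408,190) by about 19 mm. I'll finish this push, drifting slightly outward.

Run:
```python
from h import *
from cell import ctrl
ctrl.move_linear(tow((-0.062,0.165),ZP),max_speed=0.08)
p,d=ctrl.read_camera("wrist"); cv2.imwrite("pics/s5w.png",p[:,:,::-1])
ctrl.move_linear(tow((-0.062,0.155),0.165),max_speed=0.15)
rv=orient(1)
ctrl.move_pose(tow((0.07,-0.105),0.165),rv)
ctrl.move_linear(tow((0.07,-0.105),ZP),max_speed=0.1)
ctrl.move_linear(tow((0.07,-0.07),ZP),max_speed=0.07)
p,d=ctrl.read_camera("wrist"); cv2.imwrite("pics/s6w.png",p[:,:,::-1])
print(ctrl.read_state()["t"],ctrl.read_state()["force"])
```

```text
22.775 [ 0.62195537  0.10071627 -0.6087536 ]
```

View pics/s5w.png

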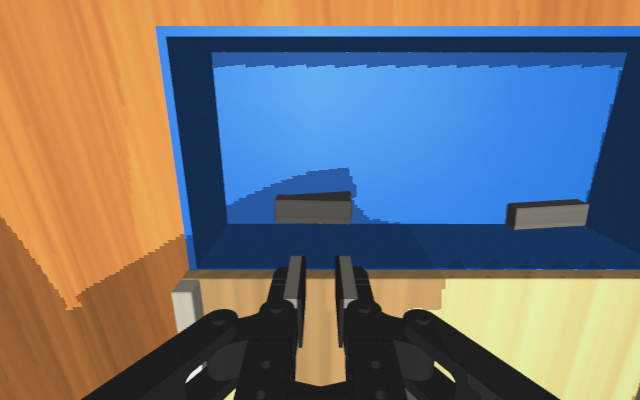

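View pics/s6w.png

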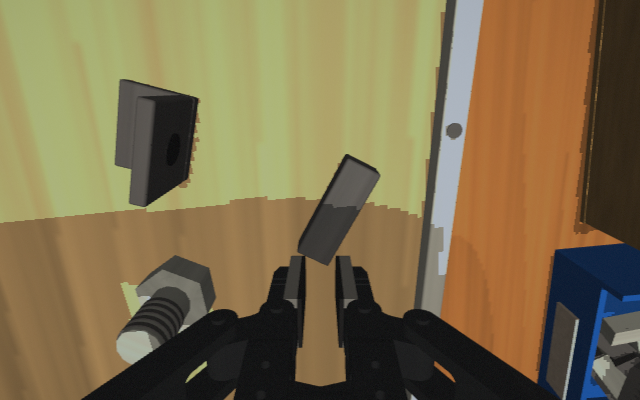

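The bin shows bars at (313,208) and (547,215). A third could be hidden behind the near wall, so I'll check later. Bar 4 is just at the fingers, with its near end at (318,258) and its centre to the right. I'll continue with a rightward drift.

Run:
```python
from h import *
from cell import ctrl
ctrl.move_linear(tow((0.080,-0.02),ZP),max_speed=0.07)
p,d=ctrl.read_camera("wrist"); cv2.imwrite("pics/s7w.png",p[:,:,::-1])
print(ctrl.read_state()["t"],ctrl.read_state()["force"])
```

```text
23.7 [ 0.21608261 -1.27146274 -0.06919584]
```

View pics/s7w.png

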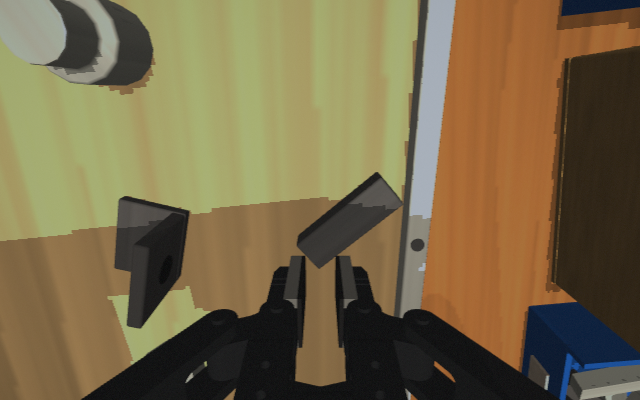

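The bar is rotating clockwise, its far corner at (400,205) close to the rail. I'll push on with a drift away from the rail and look again.

Run:
```python
from h import *
from cell import ctrl
ctrl.move_linear(tow((0.070,0.02),ZP),max_speed=0.06)
p,d=ctrl.read_camera("wrist"); cv2.imwrite("pics/s8w.png",p[:,:,::-1])
print(ctrl.read_state()["t"],ctrl.read_state()["force"])
```

```text
24.5833 [-0.39349098 -0.56686962  0.09317266]
```

View pics/s8w.png

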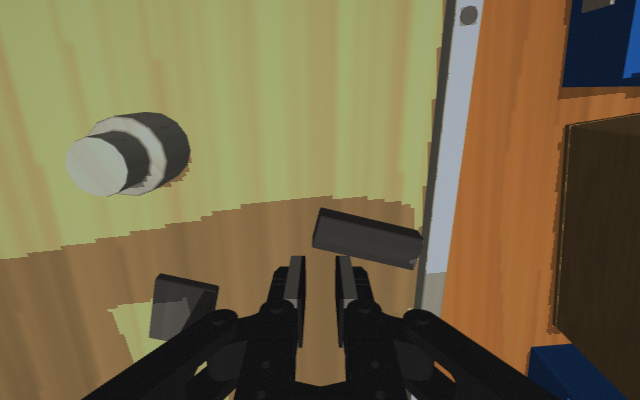

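The bar has swung past square, with its centre at (367,238) to the right of the fingers and its end at (418,255) near the rail. I'll back off, shift towards the rail and push again.

Run:
```python
from h import *
from cell import ctrl
ctrl.move_linear(tow((0.070,-0.01),ZP),max_speed=0.1)
ctrl.move_linear(tow((0.089,-0.01),ZP),max_speed=0.08)
ctrl.move_linear(tow((0.087,0.06),ZP),max_speed=0.06)
p,d=ctrl.read_camera("wrist"); cv2.imwrite("pics/s9w.png",p[:,:,::-1])
print(ctrl.read_state()["t"],ctrl.read_state()["force"])
```

```text
26.7917 [-0.49038222 -0.50445498 -0.25824101]
```

View pics/s9w.png

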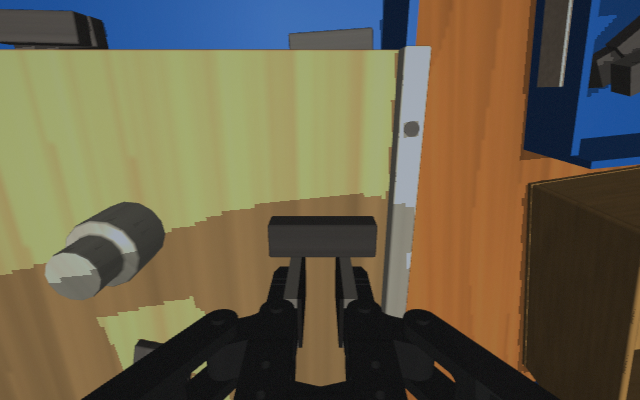

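The bar is square on the fingertips at (322,237) and clear of the rail. I'll finish the push, then retreat to look from above.

Run:
```python
from h import *
from cell import ctrl
ctrl.move_linear(tow((0.083,0.165),ZP),max_speed=0.07)
ctrl.move_linear(tow((0.083,0.155),0.165),max_speed=0.15)
ctrl.move_linear(tow((0.0,0.14),0.25),max_speed=0.15)
p,d=ctrl.read_camera("wrist"); cv2.imwrite("pics/s10w.png",p[:,:,::-1])
ctrl.move_j([-1.216,0.48,1.596,0,1.065,-0.047])
p,_,_=look(ctrl,"s10t")
p,d=ctrl.read_camera("scene"); cv2.imwrite("pics/s10s.png",cv2.resize(p[150:320,180:500],None,fx=2.5,fy=2.5,interpolation=2)[:,:,::-1])
print(ctrl.read_state()["t"])
```

```text
33.075
```

View pics/s10w.png

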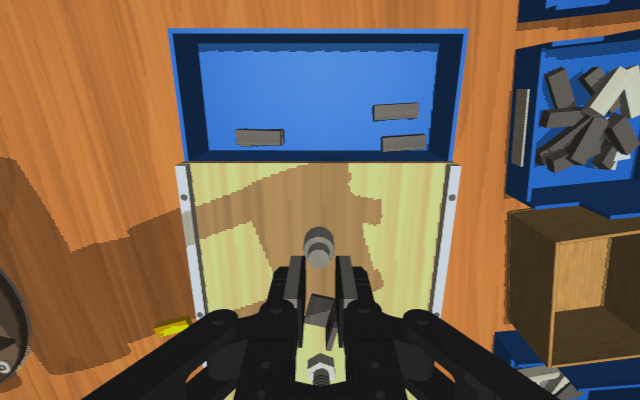

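View pics/s10t.png

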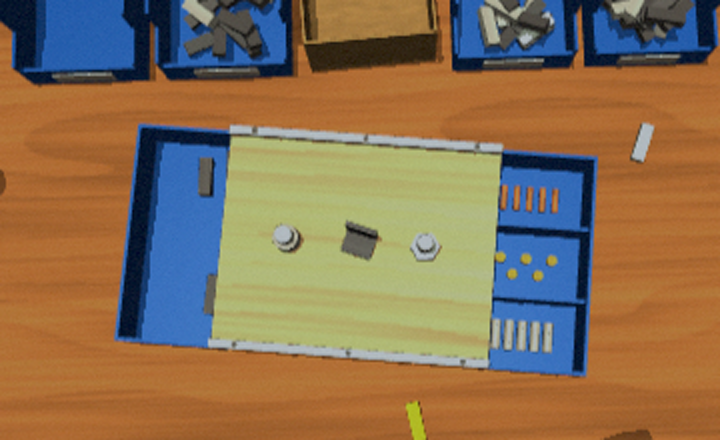

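View pics/s10s.png

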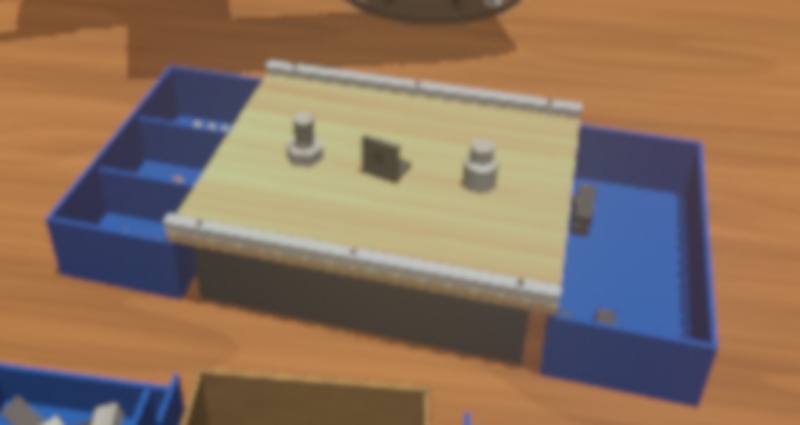

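Three bars are clearly visible in the bin. The front-lane one, at wrist (258,137) and scene crop (583,210), may be two stacked bars. I'll check by depth and a closer wrist view.

Run:
```python
from h import *
from cell import ctrl
rv=orient(1)
ctrl.move_pose(tow((-0.05,0.17),0.22),rv)
c=ctrl.calibration("wrist");p,d=ctrl.read_camera("wrist");K,T=c["intrinsics"],c["extrinsics"]
np.savez("pics/w11.npz",p=p,d=d,K=K,T=T)
cv2.imwrite("pics/s11w.png",p[:,:,::-1])
g=p.max(2); v,u=np.where((g<150)&(d>0)); P=np.c_[(u-K[0,2])/K[0,0],(v-K[1,2])/K[1,1],np.ones(len(u))]*d[v,u][:,None]
W=P@T[:3,:3].T+T[:3,3]; b=(W[:,:2]-C)@np.c_[BX,BY]
hsv=cv2.cvtColor(p,cv2.COLOR_RGB2HSV)[v,u]
ok=(b[:,1]>.16)&(b[:,1]<.268)&(abs(b[:,0])<.124)&(hsv[:,1]<90)&(W[:,2]<.065)
m=np.zeros(g.shape,np.uint8); m[v[ok],u[ok]]=255
H=np.zeros(g.shape);H[v,u]=W[:,2]
n,L,st,ce=cv2.connectedComponentsWithStats(m)
for i in range(1,n):
    if st[i,4]>60: q=L[v,u]==i; print(ce[i].round(),st[i,4],"b",b[q].mean(0).round(4),"z pct",np.percentile(W[q,2],[5,50,95]).round(4))
print(ctrl.read_state()["t"])
```

```text
[447. 142.] 806 b [0.0802 0.2016] z pct [0.0106 0.0155 0.0168]
[304. 169.] 848 b [-0.0659  0.1759] z pct [0.016  0.0276 0.0289]
[454. 174.] 737 b [0.0919 0.1685] z pct [0.0089 0.0154 0.0168]
36.025
```

View pics/s11w.png

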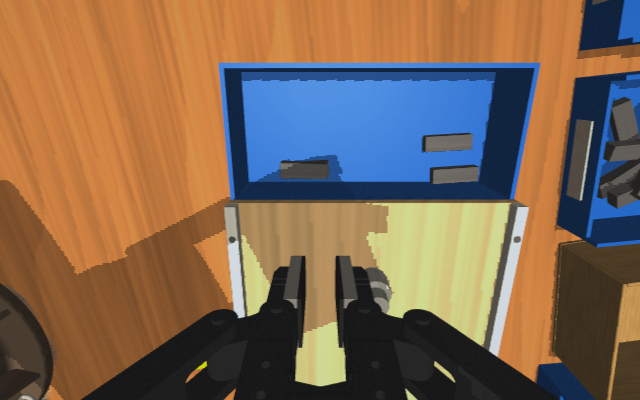

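The stack is confirmed: its top is at z=28 mm (4+12+12), against 15.5 mm for the two single bars. That puts all four bars in the bin. Stub (263,179), bolt (333,183) and bracket (300,180) are at their starting pixels in the top view. Handing in.

Run:
```python
from cell import ctrl
ctrl.dwell(0.3); print(ctrl.read_state()["force"]); ctrl.sign_off()
```

```text
[-0.34757531  0.1309915   0.04932106]
the job is handed in; nothing more can be done
```

All four key bars are in the undivided blue bin. I swept them along the two lanes and off the open end with nearly shut fingertips, 5 mm above the board, and handed in at about 36 s of the 72 s allowed. `sign_off` reported no verdict.

- **Bars on the way:** The two bars farther from the bin swung off the fingertips mid-push. Each needed one back-off and re-centred push, guided by the wrist camera.
- **Bars in the bin:** The last checks showed two single bars with tops at about 15.5 mm, and a third spot in the front lane with its top at about 28 mm. I read that as two bars stacked, because all four had left the board and only three separate shapes were visible. The lower bar of that stack was inferred from the height, not seen directly.
- **Other parts:** In the top view the stub, bolt and bracket stayed upright at their starting pixel positions. The white and yellow look-alikes were left alone.
- **Robot:** It was clear of everything at hand-in, with less than 1 N on the wrist. Every force reading I took during the sweeps was under 2 N.

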